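# Load two petri dishes into the pockets of a colony-counter carrier

### The arm

A 6-joint arm with a two-finger parallel gripper is mounted at the origin on a cart in front of the work surface, level with it; the furniture and walls round the work are solid. World frame = base frame: x ahead of the robot, y to its left, z up, the work surface at z = 0. Lengths are in m, angles in rad, forces in N, time in s.
With the tool pointing down it reaches from about 0.3 to 0.775 m from the base axis. Payload 14.6 kg.
Tool frame: the origin (TCP) lies on the centre line of the jaws, within the pads' length; the fingertips stand ctrl.tcp_to_tips ahead of it and the grasp point (between the pads) lies 2 mm behind it (ctrl.tcp_to_tips is the distance from the TCP to the fingertips, in m); z points along the fingers, y is the line along which they close (so a half turn about z gives the same grasp; the last joint's range is limited). The gripper opens to 94 mm and grips with 3 to 60 N. Pads are 16 mm wide; open, the fingers measure 119 mm over their backs; the gripper's body (75 mm by 177 mm) begins 78 mm behind the grasp point.
Start: joints at [-1.276, 0.3, 1.521, -0, 1.321, -0.067], TCP at [0.195, -0.514, 0.201] pointing down, gripper open.
Joint ranges: [-3.03, 3.03], [-0.79, 2.21], [0.23, 2.52], [-1.04, 4.18], [0, 3.07], [-2.55, 2.55]. Speed limits (rad/s): [2.22, 2.22, 2.57, 3.14, 3.14, 3.14].

### API

Orientations are given as [roll, pitch, yaw] about the fixed x, y, z axes, in that order (R = Rz(yaw) Ry(pitch) Rx(roll)).
In Python, from station import telemetry, viewer, hand_in, ctrl gives the robot as it stands.
- The arm moves only by the tool step_arm, never from a script. Its argument "plan" is a list of rows, each an object of numbers: "dx", "dy", "dz": the shift along the tool's x, y, z scaled (see below); "rx", "ry", "rz": the turn, a rotation vector about the tool's x, y, z scaled (see below); "claw": the closure, from 0 (fully open) to 1 (shut). In form: [{"dx": .., "dy": .., "dz": .., "rx": .., "ry": .., "rz": .., "claw": ..}, ...]. A call has 1 to 10 rows; each row shifts and turns the commanded pose from where the row before left it, along the tool's axes as they then stand; what a row does not reach is not made up. The controller multiplies each number of a shift by 0.1 m and each number of a turn by 90 degrees. A row lasts 1/10 s, in which the tool goes at most 50 mm and 8.59 degrees, less where a joint would pass 70% of its speed; a pose out of reach is approached as far as the arm can. A call with a number of a shift or a turn outside -1 to 1 is refused whole. A call with a gripper value outside its range is refused whole. The fingers move at their own pace and stop on an object; "grip_force" is the grip in N (left out, the last holds). Time passes only in rows, so rows that do not move let the fingers close. It gives the time, the measured TCP pose, the force, the opening and the grip force at its end, in the units of the state.
- telemetry.get_obs(): the state, without advancing time (a new reading comes with each control period).
- viewer.camera(name): name is "side" or "top" or "wrist"; returns a dict with "img" (420x560x3 uint8, red, green, blue), "z_map" (420x560 float32, m along the optical axis (not along the pixel's ray), 0 where there is no reading), "fx", "fy", "cx", "cy" (pixels), "dist" ([k1, k2, p1, p2, k3] as OpenCV has them; the pictures are not rectified), "R" (3x3) and "t" (3): a world point X has camera coordinates R X + t; the wrist camera has in their place "tool_from_camera" (4x4, takes a point from camera to tool coordinates, whose origin is the TCP and whose axes are the flange's). Camera axes: x right, y down, z forward; pixel columns grow to the right and rows downward; lengths in m; the calibration is good to about 2 mm. A picture is of the moment at which its call begins: read the wrist's pose just before it.
- hand_in(): hands the job in; it is judged then, once.
Trained networks look in a picture, given as the dict that the camera call returned (one of the last four; its "shot" number tells which), for a name from the list of things; names that differ only in an ending like _2 or _b are one class to them, and where a whole thing is asked for, a point or a joint stands for the part that bears it (a point fixed in the world has none). Each returns a list of dicts, best first, with "score" (0 to 1); they miss things now and then, are a little off and sometimes report something else, mostly with a low value. They report only what shows in the picture. A call takes as long as a camera call. They do not tell look-alikes from the thing itself.
- viewer.recognise(target, picture): "rect" ([left, top, right, bottom] in pixels, round what is visible of it).
The state is a dict: "time_s": time; "qpos": joint angles; "joint_vel": joint speeds; "tau": joint torques, N m; "ee_pos": TCP position; "eef_rot": TCP orientation; "force": force on the tool from outside, world axes, zero at the start; "moment": the same for the moment, N m; "grip_width": finger opening in m; "grip_force": force on a finger pad.
Only numpy, scipy, OpenCV 4.12 (cv2) and the standard library are available. Lean on these libraries where they do the work, as an engineer would, in place of code of your own. Each camera call takes 0.05 s, during which the arm holds its last target. There are 200 camera calls.

### The job

Load the colony-counter carrier: one dish after the other, slide each petri dish along its own lane, away from the open end, until it drops into the round pocket in that lane and lies flat on the pocket floor. Push the dishes, do not lift them off the carrier, and leave the stain bottle, the yellow-capped pot and the timer where they are.

Things in the scene. Friction and masses are not known exactly. Their poses are not given: they have to be found in the camera images.
- carrier: Fixed blue plate 240 (x) x 176 (y) x 18 mm on the worktop; origin at the centre of its underside, deck 18 mm above it. Two lanes along its x axis, centre lines y = +43 mm (left) and -43 mm (right), each 66 mm wide between black rails 5 mm high, which run the plate's length. Lanes are open at the -x end, towards the robot; each has a round pocket centred at x = +70 mm.
- pocket_left (a point): Centre of the floor of the left (+y) lane's pocket, 9 mm below the deck; axes as the carrier's. The pocket is round, 66 mm in diameter, 9 mm deep, with a black disc on its floor.
- pocket_right (a point): The same point of the right (-y) lane's equal pocket.
- dish_left: Loose closed whitish petri dish, 60 mm wide and 14 mm high by eye, solid 56 x 12 mm, 16 to 28 g; origin at the centre of its underside, z up, yaw means nothing. Starts flat on the left lane's deck, 70 to 130 mm short of the pocket's centre. It tips in as its middle passes the pocket's edge, lies flat once its rear edge is past too; its top is then 3 mm above the deck.
- dish_right: The same kind of dish, in the right lane.
- stain_bottle: Bystander: dark purple dropper bottle, 33 mm diameter, 88 mm high, standing beyond the carrier's far (+x) end; origin at the centre of its underside.
- yellow_pot: Bystander: specimen pot with a yellow cap, 48 mm diameter, 56 mm high, standing beyond the carrier's far end; origin at the centre of its underside.
- timer: Bystander: flat white timer, 62 x 68 x 18 mm, lying left of the carrier; origin at the centre of its underside.
Not all that is in view belongs to the job. What is shaped like the dish_right but turquoise is not meant.

How it is judged:
By the outcome, as a careful person would: the job done as asked, in the order asked, and still so for the second after the job is handed in, with the robot touching nothing.
It also fails if it takes over 48 s, if anything falls off the work surface, if the arm or the gripper's body presses on something with over 40 N, if the wrist force passes 120 N, or if a joint passes its speed limit or range.

## Working session

There is one attempt and no reset: what is moved stays moved. The work goes in short steps, Python scripts to look and compute and a tool call to move; the robot and the scene stay as the last step left them, time stands still between calls to the robot, and variables do not carry over. Pictures are saved under pics/ and viewed, at most 10 in all, crops included, and the job is handed in when it is done.

Besides the shell and the picture viewer there is one more tool, called after "Request:" as a command line: name --argument value ..., lists and objects as JSON in quotes. step_arm: Moves the arm, as the interface text tells. Shifts and turns lie within -1 to 1; 1 stands for 0.1 m of shift or 90 degrees of turn. Its arguments: {"type":"object","properties":{"plan":{"type":"array"},"grip_force":{"type":"number"}},"required":["plan"]}

```bash
mkdir -p pics; ls; python3 - <<'E'
from station import telemetry, viewer, ctrl
import cv2, numpy as np, pickle
o=telemetry.get_obs(); print({k:np.round(v,3) for k,v in o.items()}, ctrl.tcp_to_tips)
ims=[]
for n in ["top","side"]:
    c=viewer.camera(n); pickle.dump(c,open(n+".pkl","wb"))
    print(n,c["fx"],c["cx"],c["cy"],c["dist"])
    for t in ["dish_left","dish_right","carrier","pocket_left","stain_bottle","yellow_pot","timer"]:
        print(t,[(np.round(r["rect"]),round(r["score"],2)) for r in viewer.recognise(t,c)[:4]])
    cv2.imwrite(f"pics/{n}.png",c["img"][:,:,::-1])
E
```

```text
pics
{'time_s': np.float64(0.0), 'qpos': array([-1.276,  0.3  ,  1.522,  0.   ,  1.321, -0.067]), 'joint_vel': array([-0.001,  0.001,  0.001,  0.   ,  0.002, -0.001]), 'tau': array([-3.0000e-03, -5.3180e+01, -3.5274e+01,  7.1000e-02,  2.4000e-02,
       -0.0000e+00]), 'ee_pos': array([ 0.195, -0.514,  0.201]), 'eef_rot': array([-3.14 , -0.   ,  0.362]), 'force': array([ 0.266, -0.146, -0.375]), 'moment': array([-0.04 ,  0.   , -0.018]), 'grip_force': np.float64(0.0), 'grip_width': np.float64(0.094)} 0.017
top 440.4553683396536 283.5773929201091 209.10265413155642 [0.00212192 0.         0.         0.         0.        ]
dish_left []
dish_right [(array([348., 239., 377., 270.]), 0.8), (array([240., 269., 272., 300.]), 0.65)]
carrier [(array([292., 170., 391., 301.]), 0.85)]
pocket_left [(array([292., 178., 386., 302.]), 0.65)]
stain_bottle [(array([294., 129., 312., 154.]), 0.81)]
yellow_pot [(array([336., 131., 365., 161.]), 0.88)]
timer [(array([240., 216., 282., 252.]), 0.93)]
side 383.33082327377537 277.68309030823946 219.4229334281951 [-0.01082302  0.          0.          0.          0.        ]
dish_left [(array([298., 204., 326., 225.]), 0.88)]
dish_right [(array([304., 186., 326., 205.]), 0.82), (array([339., 242., 366., 266.]), 0.65)]
carrier [(array([252., 187., 357., 235.]), 0.67)]
pocket_left [(array([251., 188., 360., 237.]), 0.56)]
stain_bottle [(array([214., 197., 230., 239.]), 0.81)]
yellow_pot [(array([221., 183., 240., 217.]), 0.77), (array([253., 186., 357., 236.]), 0.19)]
timer [(array([292., 234., 320., 263.]), 0.62)]
```

View pics/top.png

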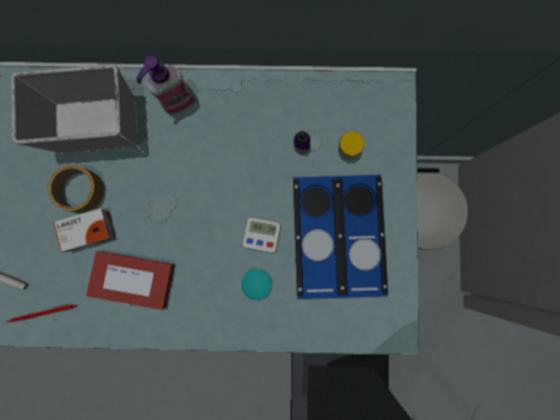

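```bash
cat > h.py <<'E'
import numpy as np, cv2, pickle
def ray_plane(c,uv,z):
    K=np.array([[c["fx"],0,c["cx"]],[0,c["fy"],c["cy"]],[0,0,1]])
    p=cv2.undistortPoints(np.array(uv,float).reshape(-1,1,2),K,np.array(c["dist"])).reshape(-1,2)
    d=np.c_[p,np.ones(len(p))]@c["R"]; o=-c["R"].T@c["t"]
    return o+d*((z-o[2])/d[:,2])[:,None]
def cloud(c,R=None,t=None):
    K=np.array([[c["fx"],0,c["cx"]],[0,c["fy"],c["cy"]],[0,0,1]])
    z=c["z_map"]; v,u=np.mgrid[:z.shape[0],:z.shape[1]]
    p=cv2.undistortPoints(np.c_[u.ravel(),v.ravel()].astype(float).reshape(-1,1,2),K,np.array(c["dist"])).reshape(-1,2)
    X=np.c_[p,np.ones(len(p))]*z.reshape(-1,1)
    return ((X-c["t"])@c["R"]).reshape(*z.shape,3)
E
python3 - <<'E'
from h import *
c=pickle.load(open("top.pkl","rb")); P=cloud(c); img=c["img"].astype(int)
blue=(img[...,2]>img[...,0]+40)&(img[...,2]>img[...,1]+15)
m=np.zeros_like(blue); m[165:305,285:395]=blue[165:305,285:395]
print(m.sum(), np.median(P[m],0), -c["R"].T@c["t"])
# silhouette: height>10mm region near the carrier
hm=np.zeros(m.shape,np.uint8); hm[160:310,285:400]=((P[...,2]>0.009)&(P[...,2]<0.04))[160:310,285:400]
hm=cv2.morphologyEx(hm,cv2.MORPH_OPEN,np.ones((3,3)))
n,l,s,_=cv2.connectedComponentsWithStats(hm); k=1+np.argmax(s[1:,4]); print(s[k])
v,u=np.nonzero(l==k); w=ray_plane(c,np.c_[u,v],0.018)[:,:2]
print(cv2.minAreaRect((w*1000).astype(np.float32)))
im=cv2.resize(c["img"][120:310,225:405,::-1],None,fx=4*.78,fy=4*.78,interpolation=cv2.INTER_CUBIC); cv2.imwrite("pics/topcrop.png",im)
E
```

```text
5219 [0.54343439 0.10606966 0.01863197] [0.50972551 0.19916421 0.88476485]
[ 293  175   95  125 9878]
((546.660888671875, 97.9046859741211), (240.10353088378906, 177.03233337402344), 2.953768730163574)
```

View pics/topcrop.png

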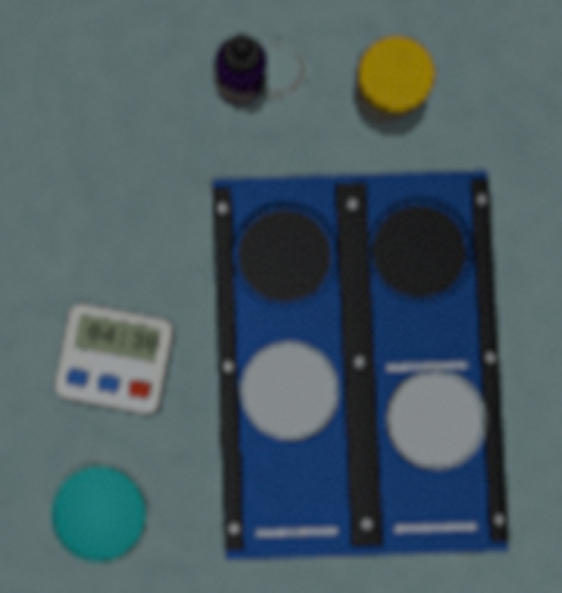

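The top view shows the blue carrier. The left dish is at full-image px (318,245) and the right dish at (365,254). The black pockets are at about (316,202) and (359,200).

Things that could be mistaken for the dishes:
- the turquoise disc at (257,284), which is off the carrier, so it's rejected
- the ring mark beside the bottle at (315,142)

The two whitish discs in the lanes are the targets, and the crop confirms them.

```bash
python3 - <<'E'
from h import *
c=pickle.load(open("top.pkl","rb")); P=cloud(c); img=c["img"].astype(int)
roi=np.zeros(img.shape[:2],bool); roi[170:305,290:392]=1
w=(img.min(2)>90)&roi
print("brightness",img[245,318],img[254,365],img[202,316])
n,l,s,ce=cv2.connectedComponentsWithStats(cv2.morphologyEx(w.astype(np.uint8),cv2.MORPH_OPEN,np.ones((5,5))))
yaw=np.radians(2.95);o=np.array([.5467,.0979]);R=np.array([[np.cos(yaw),-np.sin(yaw)],[np.sin(yaw),np.cos(yaw)]])
for k in range(1,n):
    p=ray_plane(c,[ce[k]],.032)[0]; print("dish",s[k],ce[k].round(1),p.round(4),"z",np.median(P[l==k][:,2]).round(4),"carrier",((p[:2]-o)@R).round(4))
# pockets by depth-cloud: z<0.014 inside plate
q=(P[...,:2]-o)@R
for sy in (1,-1):
    m=(P[...,2]<.0135)&(abs(q[...,0]-.07)<.045)&(abs(q[...,1]-sy*.043)<.04)
    v,u=np.nonzero(m); w_=ray_plane(c,np.c_[u,v],.009)[:,:2]; print("pocket",m.sum(),((w_-o)@R).mean(0).round(4),P[m][:,2].mean().round(4))
    d=(img.sum(2)<130)&(abs(q[...,0]-.07)<.045)&(abs(q[...,1]-sy*.043)<.03)
    v,u=np.nonzero(d); w_=ray_plane(c,np.c_[u,v],.009)[:,:2]; print("dark",d.sum(),((w_-o)@R).mean(0).round(4), ((w_-o)@R).min(0).round(3),((w_-o)@R).max(0).round(3))
# target x: behind dish
T=lambda x,y:(o+R@[x,y]).round(4)
for y in(.043,-.043): print(T(-.12,y),T(.04,y))
E
```

```text
brightness [132 137 140] [131 137 139] [31 33 34]
dish [306 170  14   5  70] [312.5 172. ] [0.6706 0.1531 0.032 ] z 0.0005 carrier [0.1266 0.0487]
dish [340 170   6   5  30] [342.5 172. ] [0.6716 0.0943 0.032 ] z 0.0007 carrier [ 0.1246 -0.01  ]
dish [382 170  10  35 272] [387.1 187. ] [0.6433 0.0072 0.032 ] z 0.0004 carrier [ 0.0918 -0.0956]
dish [385 209   7  46 266] [388.6 229.9] [0.5597 0.0048 0.032 ] z 0.0007 carrier [ 0.0082 -0.0937]
dish [303 230  30  31 741] [317.3 244.8] [0.5283 0.1421 0.032 ] z 0.0327 carrier [-0.0161  0.0451]
dish [350 236  30  34 767] [364.4 253.7] [0.5131 0.0514 0.032 ] z 0.0324 carrier [-0.0359 -0.0447]
dish [290 267   8  38 211] [292.4 287. ] [0.4471 0.1888 0.032 ] z 0.0005 carrier [-0.0948  0.0959]
dish [318 298  74   7 439] [356.9 301.5] [0.4223 0.0657 0.032 ] z 0.0003 carrier [-0.1259 -0.0258]
dish [300 300   7   5  35] [303. 302.] [0.4193 0.1681 0.032 ] z 0.0005 carrier [-0.1236  0.0766]
pocket 825 [0.0705 0.0428] 0.01
dark 7870 [ 0.4008 -0.1885] [ 0.043 -0.418] [0.492 0.071]
pocket 828 [ 0.0706 -0.0436] 0.01
dark 971 [ 0.1205 -0.1093] [ 0.039 -0.473] [ 0.396 -0.013]
[0.4246 0.1347] [0.5844 0.1429]
[0.4291 0.0488] [0.5889 0.057 ]
```

Request:
step_arm --plan '[{"rz":0.066,"claw":0.73},{"rz":0.066,"claw":0.73},{"rz":0.066,"claw":0.73},{"dx":0.128,"dy":-0.265,"claw":0.73},{"dx":0.128,"dy":-0.265,"claw":0.73},{"dx":0.128,"dy":-0.265,"claw":0.73},{"dx":0.128,"dy":-0.265,"claw":0.73},{"dx":0.128,"dy":-0.265,"claw":0.73},{"dx":0.128,"dy":-0.265,"claw":0.73},{"dx":0.128,"dy":-0.265,"claw":0.73}]' --grip_force 10

```text
$.plan[0]: bad value
```

Request:
step_arm --plan '[{"dx":0.128,"dy":-0.265,"claw":0.73},{"dx":0.128,"dy":-0.265,"claw":0.73},{"dx":0.128,"dy":-0.265,"claw":0.73},{"dx":0.128,"dy":-0.265,"claw":0.73},{"dx":0.128,"dy":-0.265,"claw":0.73},{"dx":0.128,"dy":-0.265,"claw":0.73},{"dx":0.128,"dy":-0.265,"claw":0.73},{"dx":0.128,"dy":-0.265,"claw":0.73},{"dx":0.128,"dy":-0.265,"claw":0.73},{"dx":0.128,"dy":-0.265,"claw":0.73}]'

```text
$.plan[0]: bad value
```

Request:
step_arm --plan '[{"dx":0.128,"dy":-0.265,"claw":0.73},{"dx":0.128,"dy":-0.265,"claw":0.73},{"dx":0.128,"dy":-0.265,"claw":0.73},{"dx":0.128,"dy":-0.265,"claw":0.73},{"dx":0.128,"dy":-0.265,"claw":0.73},{"dx":0.128,"dy":-0.265,"claw":0.73},{"claw":0.73},{"claw":0.73},{"claw":0.73}]'

```text
$.plan[0]: bad value
```

Request:
step_arm --plan '[{"dx":0,"dy":0,"dz":0,"rx":0,"ry":0,"rz":0.066,"claw":0.73},{"dx":0,"dy":0,"dz":0,"rx":0,"ry":0,"rz":0.066,"claw":0.73},{"dx":0,"dy":0,"dz":0,"rx":0,"ry":0,"rz":0.066,"claw":0.73},{"dx":0.128,"dy":-0.265,"dz":0,"rx":0,"ry":0,"rz":0,"claw":0.73},{"dx":0.128,"dy":-0.265,"dz":0,"rx":0,"ry":0,"rz":0,"claw":0.73},{"dx":0.128,"dy":-0.265,"dz":0,"rx":0,"ry":0,"rz":0,"claw":0.73},{"dx":0.128,"dy":-0.265,"dz":0,"rx":0,"ry":0,"rz":0,"claw":0.73},{"dx":0.128,"dy":-0.265,"dz":0,"rx":0,"ry":0,"rz":0,"claw":0.73},{"dx":0.128,"dy":-0.265,"dz":0,"rx":0,"ry":0,"rz":0,"claw":0.73},{"dx":0.128,"dy":-0.265,"dz":0,"rx":0,"ry":0,"rz":0,"claw":0.73}]' --grip_force 10

```text
time_s: 1.8
ee_pos: [0.275, -0.3235, 0.2013]
eef_rot: [3.141, -0.0, 0.051]
force: [0.2, 0.3, 0.1]
grip_width: 0.0254
grip_force: 0.0
```

Request:
step_arm --plan '[{"dx":0.128,"dy":-0.265,"dz":0,"rx":0,"ry":0,"rz":0,"claw":0.73},{"dx":0.128,"dy":-0.265,"dz":0,"rx":0,"ry":0,"rz":0,"claw":0.73},{"dx":0.128,"dy":-0.265,"dz":0,"rx":0,"ry":0,"rz":0,"claw":0.73},{"dx":0.128,"dy":-0.265,"dz":0,"rx":0,"ry":0,"rz":0,"claw":0.73},{"dx":0.128,"dy":-0.265,"dz":0,"rx":0,"ry":0,"rz":0,"claw":0.73},{"dx":0.128,"dy":-0.265,"dz":0,"rx":0,"ry":0,"rz":0,"claw":0.73},{"dx":0.128,"dy":-0.265,"dz":0,"rx":0,"ry":0,"rz":0,"claw":0.73},{"dx":0.128,"dy":-0.265,"dz":0,"rx":0,"ry":0,"rz":0,"claw":0.73},{"dx":0.128,"dy":-0.265,"dz":0,"rx":0,"ry":0,"rz":0,"claw":0.73},{"dx":0.128,"dy":-0.265,"dz":0,"rx":0,"ry":0,"rz":0,"claw":0.73}]'

```text
time_s: 2.8
ee_pos: [0.3895, -0.0522, 0.2015]
eef_rot: [3.141, -0.001, 0.051]
force: [0.4, -0.5, 0.8]
grip_width: 0.0252
grip_force: 0.0
```

Request:
step_arm --plan '[{"dx":0.128,"dy":-0.265,"dz":0,"rx":0,"ry":0,"rz":0,"claw":0.73},{"dx":0.128,"dy":-0.265,"dz":0,"rx":0,"ry":0,"rz":0,"claw":0.73},{"dx":0.128,"dy":-0.265,"dz":0,"rx":0,"ry":0,"rz":0,"claw":0.73},{"dx":0.128,"dy":-0.265,"dz":0,"rx":0,"ry":0,"rz":0,"claw":0.73},{"dx":0.128,"dy":-0.265,"dz":0,"rx":0,"ry":0,"rz":0,"claw":0.73},{"dx":0.128,"dy":-0.265,"dz":0,"rx":0,"ry":0,"rz":0,"claw":0.73},{"dx":0.128,"dy":-0.265,"dz":0,"rx":0,"ry":0,"rz":0,"claw":0.73},{"dx":0,"dy":0,"dz":0,"rx":0,"ry":0,"rz":0,"claw":0.73}]'

```text
time_s: 3.6
ee_pos: [0.4697, 0.1387, 0.201]
eef_rot: [-3.141, 0.0, 0.053]
force: [1.2, 0.4, -0.3]
grip_width: 0.0254
grip_force: 0.0
```

Request:
step_arm --plan '[{"dx":0,"dy":0.018,"dz":0.3,"rx":0,"ry":0,"rz":0,"claw":0.73},{"dx":0,"dy":0,"dz":0.3,"rx":0,"ry":0,"rz":0,"claw":0.73},{"dx":0,"dy":0,"dz":0.3,"rx":0,"ry":0,"rz":0,"claw":0.73},{"dx":0,"dy":0,"dz":0.3,"rx":0,"ry":0,"rz":0,"claw":0.73},{"dx":0,"dy":0,"dz":0.2,"rx":0,"ry":0,"rz":0,"claw":0.73},{"dx":0,"dy":0,"dz":0.1,"rx":0,"ry":0,"rz":0,"claw":0.73},{"dx":0,"dy":0,"dz":0.06,"rx":0,"ry":0,"rz":0,"claw":0.73},{"dx":0,"dy":0,"dz":0.03,"rx":0,"ry":0,"rz":0,"claw":0.73},{"dx":0,"dy":0,"dz":0.03,"rx":0,"ry":0,"rz":0,"claw":0.73},{"dx":0,"dy":0,"dz":0,"rx":0,"ry":0,"rz":0,"claw":0.73}]'

```text
time_s: 4.6
ee_pos: [0.4695, 0.1346, 0.0396]
eef_rot: [-3.142, -0.001, 0.051]
force: [-0.4, 0.2, 0.3]
grip_width: 0.0251
grip_force: 0.0
```

```bash
python3 - <<'E'
from station import viewer
import cv2,numpy as np
a=viewer.camera("wrist")["img"]; b=viewer.camera("top")["img"]
b=cv2.resize(b[160:310,285:400],None,fx=2.8,fy=2.8)
cv2.imwrite("pics/w1.png",np.hstack([cv2.resize(a,(480,360)),cv2.copyMakeBorder(b,0,0,0,0,0)[:360,:310]])[:,:,::-1])
E
```

```text
(no output)
```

View pics/w1.png

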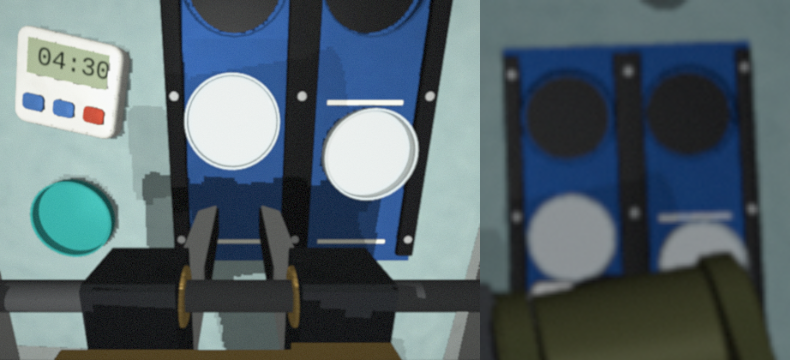

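Request:
step_arm --plan '[{"dx":0.05,"dy":-0.015,"dz":0.01,"rx":0,"ry":0,"rz":0,"claw":0.73},{"dx":0.05,"dy":0,"dz":0,"rx":0,"ry":0,"rz":0,"claw":0.73},{"dx":0.05,"dy":0,"dz":0,"rx":0,"ry":0,"rz":0,"claw":0.73},{"dx":0.04,"dy":0,"dz":0,"rx":0,"ry":0,"rz":0,"claw":0.73},{"dx":0.04,"dy":0,"dz":0,"rx":0,"ry":0,"rz":0,"claw":0.73},{"dx":0.04,"dy":0,"dz":0,"rx":0,"ry":0,"rz":0,"claw":0.73},{"dx":0.04,"dy":0,"dz":0,"rx":0,"ry":0,"rz":0,"claw":0.73},{"dx":0.04,"dy":0,"dz":0,"rx":0,"ry":0,"rz":0,"claw":0.73},{"dx":0.04,"dy":0,"dz":0,"rx":0,"ry":0,"rz":0,"claw":0.73},{"dx":0.04,"dy":0,"dz":0,"rx":0,"ry":0,"rz":0,"claw":0.73}]'

```text
time_s: 5.7
ee_pos: [0.5125, 0.1383, 0.0383]
eef_rot: [-3.142, 0.0, 0.051]
force: [-0.2, -0.8, -1.3]
grip_width: 0.0255
grip_force: 0.0
```

Request:
step_arm --plan '[{"dx":0.04,"dy":0,"dz":0,"rx":0,"ry":0,"rz":0,"claw":0.73},{"dx":0.04,"dy":0,"dz":0,"rx":0,"ry":0,"rz":0,"claw":0.73},{"dx":0.04,"dy":0,"dz":0,"rx":0,"ry":0,"rz":0,"claw":0.73},{"dx":0.04,"dy":0,"dz":0,"rx":0,"ry":0,"rz":0,"claw":0.73},{"dx":0.04,"dy":0,"dz":0,"rx":0,"ry":0,"rz":0,"claw":0.73},{"dx":0.04,"dy":0,"dz":0,"rx":0,"ry":0,"rz":0,"claw":0.73},{"dx":0.04,"dy":0,"dz":0,"rx":0,"ry":0,"rz":0,"claw":0.73},{"dx":0.04,"dy":0,"dz":0,"rx":0,"ry":0,"rz":0,"claw":0.73},{"dx":0.04,"dy":0,"dz":0,"rx":0,"ry":0,"rz":0,"claw":0.73}]'

```text
time_s: 6.6
ee_pos: [0.5484, 0.1401, 0.0382]
eef_rot: [-3.142, 0.0, 0.051]
force: [-0.8, -0.2, -0.1]
grip_width: 0.0253
grip_force: 0.0
```

Request:
step_arm --plan '[{"dx":0.03,"dy":0,"dz":0,"rx":0,"ry":0,"rz":0,"claw":0.73},{"dx":0.03,"dy":0,"dz":0,"rx":0,"ry":0,"rz":0,"claw":0.73},{"dx":0.03,"dy":0,"dz":0,"rx":0,"ry":0,"rz":0,"claw":0.73},{"dx":0.03,"dy":0,"dz":0,"rx":0,"ry":0,"rz":0,"claw":0.73},{"dx":0.03,"dy":0,"dz":0,"rx":0,"ry":0,"rz":0,"claw":0.73},{"dx":0.03,"dy":0,"dz":0,"rx":0,"ry":0,"rz":0,"claw":0.73},{"dx":0.03,"dy":0,"dz":0,"rx":0,"ry":0,"rz":0,"claw":0.73},{"dx":0.03,"dy":0,"dz":0,"rx":0,"ry":0,"rz":0,"claw":0.73},{"dx":0.03,"dy":0,"dz":0,"rx":0,"ry":0,"rz":0,"claw":0.73}]'

```text
time_s: 7.5
ee_pos: [0.5753, 0.1415, 0.0382]
eef_rot: [-3.142, 0.0, 0.051]
force: [-0.1, 1.0, 0.7]
grip_width: 0.0258
grip_force: 0.0
```

```bash
cat > look.py <<'E'
from station import viewer,telemetry
from h import *
import sys
from scipy.spatial.transform import Rotation as Ro
o_=telemetry.get_obs(); c=viewer.camera("wrist")
T=np.eye(4); T[:3,:3]=Ro.from_euler("xyz",o_["eef_rot"]).as_matrix(); T[:3,3]=o_["ee_pos"]
T=T@c["tool_from_camera"]; c["R"]=T[:3,:3].T; c["t"]=-T[:3,:3].T@T[:3,3]
cv2.imwrite(f"pics/{sys.argv[1]}.png",c["img"][:,:,::-1])
P=cloud(c); yaw=np.radians(2.95);o=np.array([.5467,.0979]);R=np.array([[np.cos(yaw),-np.sin(yaw)],[np.sin(yaw),np.cos(yaw)]])
q=(P[...,:2]-o)@R; img=c["img"]; ok=c["z_map"]>0
print("tcp carrier",((o_["ee_pos"][:2]-o)@R).round(4))
for s in (1,-1):
    w=(img.min(2)>130)&ok&(abs(q[...,1]-s*.043)<.033)&(abs(q[...,0])<.11)&(P[...,2]<.06)
    w=cv2.morphologyEx(w.astype(np.uint8),cv2.MORPH_OPEN,np.ones((9,9)))>0
    if w.sum()<200: print("none");continue
    X=np.c_[q[w],P[w][:,2]]; A=np.c_[X[:,:2],np.ones(len(X))]
    k=np.linalg.lstsq(A,X[:,2],rcond=None)[0]
    g=abs(A@k-X[:,2])<.002; k=np.linalg.lstsq(A[g],X[g,2],rcond=None)[0]
    (cx,cy),r=cv2.minEnclosingCircle((X[g,:2]*1000).astype(np.float32))
    print("side",s,"n",w.sum(),"centre mm",round(cx,1),round(cy,1),"r",round(r,1),"slope deg",np.degrees(k[:2]).round(1),"z",(k@[cx/1000,cy/1000,1]).round(4))
E
python3 look.py w2
```

```text
tcp carrier [0.0308 0.042 ]
side 1 n 2830 centre mm -5.1 41.1 r 22.8 slope deg [-0.2  0. ] z 0.0325
none
```

View pics/w2.png

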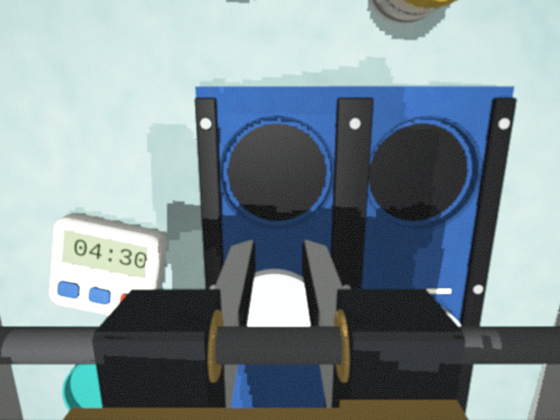

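The wrist view shows the fingertips at (245,245) and (320,245). Dish white is visible between and behind them at (280,300), and the left pocket at (277,170) is still empty. The dish may not have moved, so I'll measure before doing anything else.

```bash
python3 - <<'E'
from station import viewer,telemetry
from h import *
from scipy.spatial.transform import Rotation as Ro
o_=telemetry.get_obs(); print(o_["ee_pos"],o_["qpos"])
yaw=np.radians(2.95);o=np.array([.5467,.0979]);R=np.array([[np.cos(yaw),-np.sin(yaw)],[np.sin(yaw),np.cos(yaw)]])
c=viewer.camera("wrist")
T=np.eye(4); T[:3,:3]=Ro.from_euler("xyz",o_["eef_rot"]).as_matrix(); T[:3,3]=o_["ee_pos"]
print(c["tool_from_camera"].round(3))
T=T@c["tool_from_camera"]; c["R"]=T[:3,:3].T; c["t"]=-T[:3,:3].T@T[:3,3]
P=cloud(c)
for u,v in [(246,246),(240,260),(230,285),(312,246),(318,265),(330,290),(280,278),(280,300),(280,322),(280,260),(260,390),(320,390),(355,200),(277,170)]:
    p=P[v,u]; print((u,v),c["img"][v,u],((p[:2]-o)@R*1000).round(1),(p[2]*1000).round(1))
s=viewer.camera("side"); i=cv2.resize(s["img"][150:280,200:380],(720,520),interpolation=cv2.INTER_CUBIC); cv2.imwrite("pics/s1.png",i[:,:,::-1])
E
```

```text
[0.57564129 0.1414756  0.03827292] [ 1.79212467e-01  5.69839801e-01  1.54125151e+00 -4.18174094e-06
  1.03025470e+00  1.69926669e+00]
[[-0.    -0.968 -0.251  0.073]
 [ 1.    -0.     0.001  0.   ]
 [-0.001 -0.251  0.968 -0.184]
 [ 0.     0.     0.     1.   ]]
(246, 246) [115 118 111] [40.5 58.2] 52.9
(240, 260) [118 119 115] [40.2 59.4] 70.6
(230, 285) [119 121 118] [41.1 60.4] 97.7
(312, 246) [116 117 114] [40.5 24.3] 53.0
(318, 265) [120 119 118] [40.3 23.8] 76.7
(330, 290) [119 121 116] [40.6 21.9] 100.9
(280, 278) [252 253 253] [12.6 40.6] 31.8
(280, 300) [253 254 254] [-1.1 40.6] 33.2
(280, 322) [253 254 253] [-16.7  40.6] 32.1
(280, 260) [31 54 90] [18.5 40.5] 18.6
(260, 390) [28 53 90] [-77.9  54.3] 19.1
(320, 390) [35 56 90] [-78.1  12.7] 18.9
(355, 200) [51 54 55] [58.  -3.2] 23.5
(277, 170) [65 69 66] [73.8 42.3] 11.1
```

View pics/s1.png

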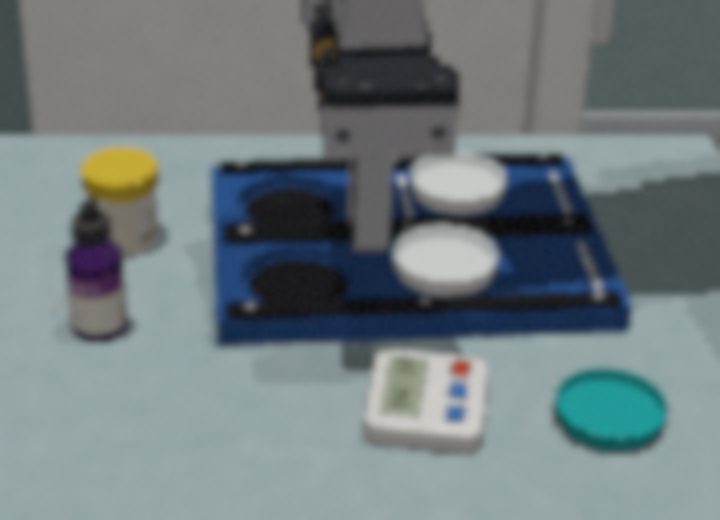

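The side view shows the fingertip ending at (370,250), beyond the dish at (445,258) and clearly above the deck. The dish hasn't moved. The tips look about 30 mm higher than the nominal offset says, so I'll measure their height in the side view's depth.

```bash
python3 - <<'E'
from station import viewer,telemetry,ctrl
from h import *
print(ctrl.tcp_to_tips, [a for a in dir(ctrl) if a[0]!='_'])
yaw=np.radians(2.95);o=np.array([.5467,.0979]);R=np.array([[np.cos(yaw),-np.sin(yaw)],[np.sin(yaw),np.cos(yaw)]])
s=viewer.camera("side"); P=cloud(s)
for v in range(196,220,2):
    p=P[v,292]; print(v,s["img"][v,292],((p[:2]-o)@R*1000).round(1),(p[2]*1000).round(1), end=" | ")
    p=P[v,310]; print(s["img"][v,310],((p[:2]-o)@R*1000).round(1),(p[2]*1000).round(1))
E
```

```text
0.017 ['MotionError', 'tcp_to_tips']
196 [ 98  98 100] [34.6 66.8] 92.0 | [199 201 200] [-23. -33.] 31.5
198 [99 99 99] [33.8 62.1] 84.1 | [189 191 189] [-21.4 -21.7] 32.4
200 [99 98 99] [34.1 66. ] 81.2 | [134 134 131] [-21.4 -19.7] 27.8
202 [99 99 99] [34.  66.1] 76.0 | [ 96  97 101] [-21.6 -18.9] 22.5
204 [98 98 99] [33.8 66. ] 70.7 | [43 48 55] [-19.7  -6.4] 24.3
206 [100  99 100] [33.4 63.6] 64.0 | [138 139 138] [-16.2  15.4] 32.2
208 [99 99 99] [33.4 65.3] 59.7 | [167 169 167] [-15.  24.] 32.0
210 [96 96 96] [33.1 64.1] 53.6 | [194 195 194] [-13.8  32.5] 31.7
212 [71 73 81] [32.3 59.2] 45.0 | [199 200 198] [-13.1  38.2] 29.8
214 [24 40 67] [28.2 27. ] 18.3 | [199 202 199] [-11.7  47.8] 30.5
216 [24 40 67] [28.9 33.7] 17.0 | [199 201 199] [-10.1  58.8] 32.2
218 [21 40 68] [30.  44.1] 18.2 | [198 200 199] [121.7 792.7] 521.8
```

Both cameras put the tips at z≈49–50 mm while the TCP reads 38 mm. So the tips really end about 11 mm above the TCP, not 17 mm below it. I'll go by the measurement: back off above the dish, then descend in small steps while watching force and depth.

Request:
step_arm --plan '[{"dx":-0.21,"dy":-0.01,"dz":0,"rx":0,"ry":0,"rz":0,"claw":0.73},{"dx":-0.21,"dy":0,"dz":0,"rx":0,"ry":0,"rz":0,"claw":0.73},{"dx":-0.21,"dy":0,"dz":0,"rx":0,"ry":0,"rz":0,"claw":0.73},{"dx":-0.21,"dy":0,"dz":0,"rx":0,"ry":0,"rz":0,"claw":0.73},{"dx":-0.21,"dy":0,"dz":0,"rx":0,"ry":0,"rz":0,"claw":0.73},{"dx":0,"dy":0,"dz":0.06,"rx":0,"ry":0,"rz":0,"claw":0.73},{"dx":0,"dy":0,"dz":0.06,"rx":0,"ry":0,"rz":0,"claw":0.73},{"dx":0,"dy":0,"dz":0.06,"rx":0,"ry":0,"rz":0,"claw":0.73},{"dx":0,"dy":0,"dz":0.03,"rx":0,"ry":0,"rz":0,"claw":0.73},{"dx":0,"dy":0,"dz":0,"rx":0,"ry":0,"rz":0,"claw":0.73}]'

```text
time_s: 8.7
ee_pos: [0.4702, 0.137, 0.0165]
eef_rot: [3.141, 0.001, 0.051]
force: [1.1, -0.2, 0.6]
grip_width: 0.0255
grip_force: 0.0
```

```bash
python3 - <<'E'
from station import viewer,telemetry
from h import *
yaw=np.radians(2.95);o=np.array([.5467,.0979]);R=np.array([[np.cos(yaw),-np.sin(yaw)],[np.sin(yaw),np.cos(yaw)]])
ob=telemetry.get_obs(); print(ob["ee_pos"].round(4),((ob["ee_pos"][:2]-o)@R).round(4),ob["force"].round(1))
s=viewer.camera("side"); P=cloud(s); q=(P[...,:2]-o)@R
m=(s["z_map"]>0)&(abs(q[...,0]+.075)<.02)&(abs(q[...,1]-.043)<.035)&(P[...,2]>.024)
v,u=np.nonzero(m); uc=int(np.median(u)); print(uc)
for vv in range(v.max()-10,v.max()+7):
    print(vv,s["img"][vv,uc],(q[vv,uc]*1000).round(1),(P[vv,uc,2]*1000).round(1))
E
```

```text
[0.4702 0.137  0.0165] [-0.0744  0.043 ] [ 1.1 -0.2  0.6]
342
208 [89 89 91] [-80.6  68.4] 57.8
209 [92 92 96] [-82.1  63.9] 52.2
210 [91 92 97] [-81.6  66.9] 51.3
211 [85 87 93] [-81.5  68.2] 49.4
212 [76 79 88] [-81.6  68.8] 47.1
213 [73 77 87] [-83.2  64. ] 41.2
214 [68 73 84] [-92.4  32.6] 17.6
215 [66 70 82] [-91.7  35.9] 16.9
216 [65 70 81] [-90.6  41. ] 17.4
217 [60 65 78] [-89.2  47. ] 18.6
218 [45 54 73] [-88.6  50.3] 18.0
219 [30 44 70] [-88.2  52.6] 16.7
220 [22 40 68] [-87.   58.1] 17.6
221 [22 38 67] [-86.3  61.4] 17.0
222 [22 35 59] [-84.7  68.3] 19.0
223 [19 24 39] [-81.8  79.5] 23.9
224 [19 20 21] [-81.5  81.5] 22.6
```

```bash
python3 - <<'E'
from station import viewer,telemetry
from h import *
yaw=np.radians(2.95);o=np.array([.5467,.0979]);R=np.array([[np.cos(yaw),-np.sin(yaw)],[np.sin(yaw),np.cos(yaw)]])
s=viewer.camera("side"); P=cloud(s); q=(P[...,:2]-o)@R
m=(s["z_map"]>0)&(abs(q[...,0]+.075)<.02)&(abs(q[...,1]-.055)<.016)&(P[...,2]>.024)
for u in range(328,346):
    v=np.nonzero(m[:,u])[0]
    if len(v): print(u,v.max(),(q[v.max(),u]*1000).round(1),(P[v.max(),u,2]*1000).round(1))
i=cv2.resize(s["img"][150:280,220:400],(720,520),interpolation=cv2.INTER_CUBIC); cv2.imwrite("pics/s2.png",i[:,:,::-1])
E
```

```text
333 218 [-63.8  62.4] 27.0
334 218 [-65.8  64.1] 28.1
335 218 [-67.9  64.8] 28.5
336 218 [-70.6  63.6] 27.6
337 218 [-72.7  64.6] 28.1
338 218 [-75.5  62.8] 26.9
339 218 [-78.4  61.1] 25.6
340 218 [-79.8  64.7] 28.0
341 218 [-82.9  62.1] 26.1
342 213 [-82.9  65.3] 42.1
343 205 [-82.7  65.9] 64.1
344 140 [-66.8  70.9] 222.7
345 138 [-68.7  69.7] 226.5
```

View pics/s2.png

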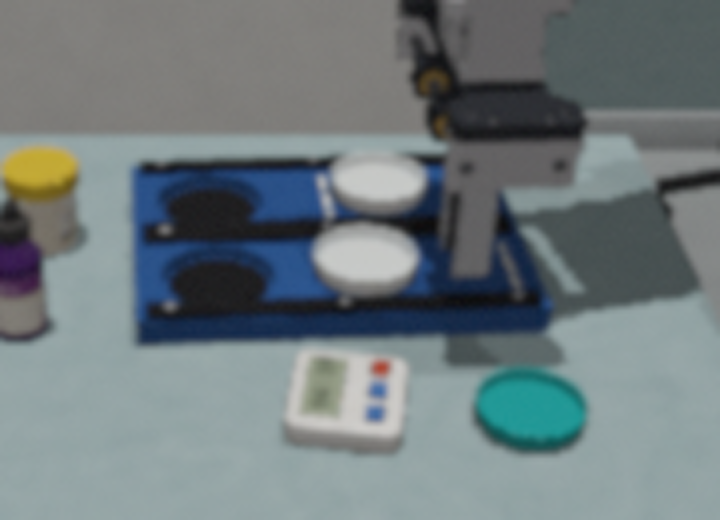

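The side view shows the fingertip at (470,275), behind the left dish at (367,258), and its depth gives a tip height of about 27 mm. I'll lower 4.5 mm and push.

Request:
step_arm --plan '[{"dx":0,"dy":0,"dz":0.025,"rx":0,"ry":0,"rz":0,"claw":0.73},{"dx":0,"dy":0,"dz":0.02,"rx":0,"ry":0,"rz":0,"claw":0.73},{"dx":0.05,"dy":0,"dz":0,"rx":0,"ry":0,"rz":0,"claw":0.73},{"dx":0.05,"dy":0,"dz":0,"rx":0,"ry":0,"rz":0,"claw":0.73},{"dx":0.05,"dy":0,"dz":0,"rx":0,"ry":0,"rz":0,"claw":0.73},{"dx":0.05,"dy":0,"dz":0,"rx":0,"ry":0,"rz":0,"claw":0.73},{"dx":0.04,"dy":0,"dz":0,"rx":0,"ry":0,"rz":0,"claw":0.73},{"dx":0.04,"dy":0,"dz":0,"rx":0,"ry":0,"rz":0,"claw":0.73},{"dx":0.04,"dy":0,"dz":0,"rx":0,"ry":0,"rz":0,"claw":0.73},{"dx":0.04,"dy":0,"dz":0,"rx":0,"ry":0,"rz":0,"claw":0.73}]'

```text
time_s: 9.8
ee_pos: [0.5048, 0.1389, 0.0139]
eef_rot: [3.141, 0.004, 0.051]
force: [-20.8, -2.0, 28.3]
grip_width: 0.0254
grip_force: 14.3
```

```bash
python3 look.py w3
```

```text
tcp carrier [-0.0398  0.0432]
side 1 n 11473 centre mm -6.7 42.5 r 30.3 slope deg [ 0. -0.] z 0.0326
side -1 n 9586 centre mm -36.0 -45.5 r 30.5 slope deg [ 0.  -0.1] z 0.0326
```

The wrist force (−21 N in x, +28 N in z) shows the tips dragging on the deck. I'll raise them 4 mm and carry on; the dish is already moving, with its centre now at −6.7 mm.

Request:
step_arm --plan '[{"dx":0,"dy":0,"dz":-0.04,"rx":0,"ry":0,"rz":0,"claw":0.73},{"dx":0.02,"dy":0,"dz":0,"rx":0,"ry":0,"rz":0,"claw":0.73},{"dx":0.03,"dy":0,"dz":0,"rx":0,"ry":0,"rz":0,"claw":0.73}]'

```text
time_s: 10.15
ee_pos: [0.5113, 0.1392, 0.0167]
eef_rot: [-3.142, -0.0, 0.051]
force: [0.5, 0.1, 0.2]
grip_width: 0.0254
grip_force: 0.1
```

Request:
step_arm --plan '[{"dx":0.04,"dy":0,"dz":0,"rx":0,"ry":0,"rz":0,"claw":0.73},{"dx":0.04,"dy":0,"dz":0,"rx":0,"ry":0,"rz":0,"claw":0.73},{"dx":0.04,"dy":0,"dz":0,"rx":0,"ry":0,"rz":0,"claw":0.73},{"dx":0.04,"dy":0,"dz":0,"rx":0,"ry":0,"rz":0,"claw":0.73},{"dx":0.04,"dy":0,"dz":0,"rx":0,"ry":0,"rz":0,"claw":0.73}]'

```text
time_s: 10.65
ee_pos: [0.5314, 0.1402, 0.0167]
eef_rot: [3.142, 0.0, 0.051]
force: [-0.1, -0.4, -0.9]
grip_width: 0.0255
grip_force: 0.0
```

```bash
python3 look.py w4
```

```text
tcp carrier [-0.0131  0.0431]
side 1 n 11131 centre mm 20.1 42.2 r 30.3 slope deg [ 0. -0.] z 0.0326
side -1 n 4905 centre mm -34.8 -45.9 r 30.1 slope deg [ 0. -0.] z 0.0326
```

Request:
step_arm --plan '[{"dx":0.03,"dy":0,"dz":0,"rx":0,"ry":0,"rz":0,"claw":0.73},{"dx":0.03,"dy":0,"dz":0,"rx":0,"ry":0,"rz":0,"claw":0.73},{"dx":0.03,"dy":0,"dz":0,"rx":0,"ry":0,"rz":0,"claw":0.73},{"dx":0.03,"dy":0,"dz":0,"rx":0,"ry":0,"rz":0,"claw":0.73},{"dx":0.03,"dy":0,"dz":0,"rx":0,"ry":0,"rz":0,"claw":0.73},{"dx":0.03,"dy":0,"dz":0,"rx":0,"ry":0,"rz":0,"claw":0.73},{"dx":0.03,"dy":0,"dz":0,"rx":0,"ry":0,"rz":0,"claw":0.73},{"dx":0.03,"dy":0,"dz":0,"rx":0,"ry":0,"rz":0,"claw":0.73},{"dx":0.03,"dy":0,"dz":0,"rx":0,"ry":0,"rz":0,"claw":0.73},{"dx":0.03,"dy":0,"dz":0,"rx":0,"ry":0,"rz":0,"claw":0.73}]'

```text
time_s: 11.7
ee_pos: [0.5613, 0.1418, 0.0168]
eef_rot: [-3.142, -0.0, 0.051]
force: [-0.7, -0.7, -0.8]
grip_width: 0.0251
grip_force: 0.1
```

Request:
step_arm --plan '[{"dx":0.025,"dy":0,"dz":0,"rx":0,"ry":0,"rz":0,"claw":0.73},{"dx":0.025,"dy":0,"dz":0,"rx":0,"ry":0,"rz":0,"claw":0.73},{"dx":0.025,"dy":0,"dz":0,"rx":0,"ry":0,"rz":0,"claw":0.73},{"dx":0.025,"dy":0,"dz":0,"rx":0,"ry":0,"rz":0,"claw":0.73},{"dx":0.025,"dy":0,"dz":0,"rx":0,"ry":0,"rz":0,"claw":0.73},{"dx":0.025,"dy":0,"dz":0,"rx":0,"ry":0,"rz":0,"claw":0.73}]'

```text
time_s: 12.3
ee_pos: [0.5762, 0.1425, 0.0167]
eef_rot: [-3.142, -0.0, 0.051]
force: [0.1, 0.2, -0.3]
grip_width: 0.0252
grip_force: 0.0
```

```bash
python3 look.py w5
```

```text
tcp carrier [0.0318 0.0431]
side 1 n 11061 centre mm 66.3 42.5 r 30.0 slope deg [-10.5   0. ] z 0.0285
side -1 n 774 centre mm -41.9 -65.1 r 14.2 slope deg [0.4 1. ] z 0.0326
```

View pics/w5.png

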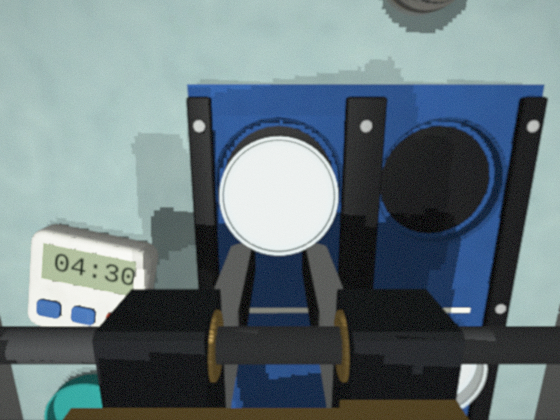

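The left dish at (278,195) is tilted 10° front-down, with its rear still on the rim. It needs a few more millimetres.

Request:
step_arm --plan '[{"dx":0.02,"dy":0,"dz":0,"rx":0,"ry":0,"rz":0,"claw":0.73},{"dx":0.02,"dy":0,"dz":0,"rx":0,"ry":0,"rz":0,"claw":0.73},{"dx":0.02,"dy":0,"dz":0,"rx":0,"ry":0,"rz":0,"claw":0.73},{"dx":0,"dy":0,"dz":0,"rx":0,"ry":0,"rz":0,"claw":0.73}]'

```text
time_s: 12.75
ee_pos: [0.5822, 0.1428, 0.0168]
eef_rot: [-3.142, -0.0, 0.051]
force: [0.1, -0.1, 0.4]
grip_width: 0.0254
grip_force: 0.0
```

```bash
python3 look.py w6
```

```text
tcp carrier [0.0378 0.043 ]
side 1 n 9950 centre mm 71.1 42.4 r 30.2 slope deg [ 0.1 -0. ] z 0.0236
side -1 n 840 centre mm -36.3 -64.9 r 14.8 slope deg [0.3 1. ] z 0.0326
```

The left dish is flat: slope 0°, top at 23.6 mm, centre at (71, 42) mm. On to the right lane.

Request:
step_arm --plan '[{"dx":-0.1,"dy":0,"dz":0,"rx":0,"ry":0,"rz":0,"claw":0.73},{"dx":0,"dy":0,"dz":-0.3,"rx":0,"ry":0,"rz":0,"claw":0.73},{"dx":0,"dy":0,"dz":-0.3,"rx":0,"ry":0,"rz":0,"claw":0.73},{"dx":-0.205,"dy":0.145,"dz":0,"rx":0,"ry":0,"rz":0,"claw":0.73},{"dx":-0.205,"dy":0.145,"dz":0,"rx":0,"ry":0,"rz":0,"claw":0.73},{"dx":-0.205,"dy":0.145,"dz":0,"rx":0,"ry":0,"rz":0,"claw":0.73},{"dx":-0.205,"dy":0.145,"dz":0,"rx":0,"ry":0,"rz":0,"claw":0.73},{"dx":-0.205,"dy":0.145,"dz":0,"rx":0,"ry":0,"rz":0,"claw":0.73},{"dx":-0.205,"dy":0.145,"dz":0,"rx":0,"ry":0,"rz":0,"claw":0.73},{"dx":0,"dy":0,"dz":0,"rx":0,"ry":0,"rz":0,"claw":0.73}]'

```text
time_s: 13.8
ee_pos: [0.452, 0.0481, 0.0768]
eef_rot: [3.141, 0.001, 0.05]
force: [0.2, -0.6, 0.3]
grip_width: 0.0253
grip_force: 0.0
```

```bash
python3 look.py w7
```

```text
tcp carrier [-0.0972 -0.0448]
side 1 n 289 centre mm 44.7 42.1 r 12.6 slope deg [ 2.9 -0.8] z 0.0234
side -1 n 7016 centre mm -36.0 -45.6 r 30.0 slope deg [-0.1 -0.1] z 0.0326
```

Request:
step_arm --plan '[{"dx":0,"dy":-0.01,"dz":0.25,"rx":0,"ry":0,"rz":0,"claw":0.73},{"dx":0,"dy":0,"dz":0.2,"rx":0,"ry":0,"rz":0,"claw":0.73},{"dx":0,"dy":0,"dz":0.1,"rx":0,"ry":0,"rz":0,"claw":0.73},{"dx":0,"dy":0,"dz":0.03,"rx":0,"ry":0,"rz":0,"claw":0.73},{"dx":0,"dy":0,"dz":0.02,"rx":0,"ry":0,"rz":0,"claw":0.73},{"dx":0,"dy":0,"dz":0,"rx":0,"ry":0,"rz":0,"claw":0.73}]'

```text
time_s: 14.45
ee_pos: [0.454, 0.0503, 0.0172]
eef_rot: [-3.142, -0.001, 0.051]
force: [-0.4, 0.4, 0.5]
grip_width: 0.0253
grip_force: 0.0
```

Request:
step_arm --plan '[{"dx":0.04,"dy":0,"dz":0,"rx":0,"ry":0,"rz":0,"claw":0.73},{"dx":0.05,"dy":0,"dz":0,"rx":0,"ry":0,"rz":0,"claw":0.73},{"dx":0.05,"dy":0,"dz":0,"rx":0,"ry":0,"rz":0,"claw":0.73},{"dx":0.05,"dy":0,"dz":0,"rx":0,"ry":0,"rz":0,"claw":0.73},{"dx":0.05,"dy":0,"dz":0,"rx":0,"ry":0,"rz":0,"claw":0.73},{"dx":0.04,"dy":0,"dz":0,"rx":0,"ry":0,"rz":0,"claw":0.73},{"dx":0.04,"dy":0,"dz":0,"rx":0,"ry":0,"rz":0,"claw":0.73},{"dx":0.04,"dy":0,"dz":0,"rx":0,"ry":0,"rz":0,"claw":0.73},{"dx":0.04,"dy":0,"dz":0,"rx":0,"ry":0,"rz":0,"claw":0.73},{"dx":0.04,"dy":0,"dz":0,"rx":0,"ry":0,"rz":0,"claw":0.73}]'

```text
time_s: 15.45
ee_pos: [0.4978, 0.0524, 0.0168]
eef_rot: [-3.142, -0.0, 0.051]
force: [-0.9, 0.4, -0.7]
grip_width: 0.0255
grip_force: 0.0
```

```bash
python3 look.py w8
```

```text
tcp carrier [-0.0511 -0.0429]
side 1 n 7873 centre mm 67.9 41.9 r 30.1 slope deg [0.1 0. ] z 0.0236
side -1 n 11270 centre mm -18.2 -43.2 r 30.5 slope deg [ 0.1 -0.1] z 0.0326
```

Request:
step_arm --plan '[{"dx":0.04,"dy":0,"dz":0,"rx":0,"ry":0,"rz":0,"claw":0.73},{"dx":0.04,"dy":0,"dz":0,"rx":0,"ry":0,"rz":0,"claw":0.73},{"dx":0.04,"dy":0,"dz":0,"rx":0,"ry":0,"rz":0,"claw":0.73},{"dx":0.04,"dy":0,"dz":0,"rx":0,"ry":0,"rz":0,"claw":0.73},{"dx":0.04,"dy":0,"dz":0,"rx":0,"ry":0,"rz":0,"claw":0.73},{"dx":0.04,"dy":0,"dz":0,"rx":0,"ry":0,"rz":0,"claw":0.73},{"dx":0.04,"dy":0,"dz":0,"rx":0,"ry":0,"rz":0,"claw":0.73},{"dx":0.04,"dy":0,"dz":0,"rx":0,"ry":0,"rz":0,"claw":0.73},{"dx":0.04,"dy":0,"dz":0,"rx":0,"ry":0,"rz":0,"claw":0.73},{"dx":0.04,"dy":0,"dz":0,"rx":0,"ry":0,"rz":0,"claw":0.73}]'

```text
time_s: 16.5
ee_pos: [0.5377, 0.0545, 0.0167]
eef_rot: [-3.142, 0.0, 0.051]
force: [0.6, 1.2, 0.6]
grip_width: 0.0254
grip_force: 0.1
```

Request:
step_arm --plan '[{"dx":0.04,"dy":0,"dz":0,"rx":0,"ry":0,"rz":0,"claw":0.73},{"dx":0.03,"dy":0,"dz":0,"rx":0,"ry":0,"rz":0,"claw":0.73},{"dx":0.03,"dy":0,"dz":0,"rx":0,"ry":0,"rz":0,"claw":0.73},{"dx":0.03,"dy":0,"dz":0,"rx":0,"ry":0,"rz":0,"claw":0.73},{"dx":0.03,"dy":0,"dz":0,"rx":0,"ry":0,"rz":0,"claw":0.73},{"dx":0.03,"dy":0,"dz":0,"rx":0,"ry":0,"rz":0,"claw":0.73},{"dx":0.03,"dy":0,"dz":0,"rx":0,"ry":0,"rz":0,"claw":0.73},{"dx":0.03,"dy":0,"dz":0,"rx":0,"ry":0,"rz":0,"claw":0.73},{"dx":0.03,"dy":0,"dz":0,"rx":0,"ry":0,"rz":0,"claw":0.73},{"dx":0.03,"dy":0,"dz":0,"rx":0,"ry":0,"rz":0,"claw":0.73}]'

```text
time_s: 17.5
ee_pos: [0.5686, 0.056, 0.0168]
eef_rot: [-3.142, -0.0, 0.051]
force: [0.9, -0.6, 0.3]
grip_width: 0.0252
grip_force: 0.1
```

Request:
step_arm --plan '[{"dx":0.03,"dy":0,"dz":0,"rx":0,"ry":0,"rz":0,"claw":0.73},{"dx":0.03,"dy":0,"dz":0,"rx":0,"ry":0,"rz":0,"claw":0.73},{"dx":0.025,"dy":0,"dz":0,"rx":0,"ry":0,"rz":0,"claw":0.73},{"dx":0.02,"dy":0,"dz":0,"rx":0,"ry":0,"rz":0,"claw":0.73},{"dx":0.02,"dy":0,"dz":0,"rx":0,"ry":0,"rz":0,"claw":0.73},{"dx":0.02,"dy":0,"dz":0,"rx":0,"ry":0,"rz":0,"claw":0.73},{"dx":0.02,"dy":0,"dz":0,"rx":0,"ry":0,"rz":0,"claw":0.73},{"dx":0,"dy":0,"dz":0,"rx":0,"ry":0,"rz":0,"claw":0.73}]'

```text
time_s: 18.3
ee_pos: [0.5851, 0.0569, 0.0168]
eef_rot: [3.142, -0.0, 0.051]
force: [-0.5, 0.5, 0.5]
grip_width: 0.0251
grip_force: 0.0
```

```bash
python3 look.py w9
```

```text
tcp carrier [ 0.0362 -0.043 ]
side 1 n 10108 centre mm 71.3 42.7 r 30.3 slope deg [ 0. -0.] z 0.0235
side -1 n 10152 centre mm 69.5 -43.6 r 30.1 slope deg [ 0. -0.] z 0.0236
```

Both dishes are flat in their pockets. I'll retreat and check once more.

Request:
step_arm --plan '[{"dx":-0.1,"dy":0,"dz":0,"rx":0,"ry":0,"rz":0,"claw":0.73},{"dx":-0.1,"dy":0,"dz":-0.3,"rx":0,"ry":0,"rz":0,"claw":0.73},{"dx":-0.2,"dy":0,"dz":-0.3,"rx":0,"ry":0,"rz":0,"claw":0.73},{"dx":-0.2,"dy":0,"dz":-0.3,"rx":0,"ry":0,"rz":0,"claw":0.73},{"dx":-0.3,"dy":0,"dz":-0.2,"rx":0,"ry":0,"rz":0,"claw":0.73},{"dx":-0.3,"dy":0,"dz":-0.2,"rx":0,"ry":0,"rz":0,"claw":0.73},{"dx":0,"dy":0,"dz":0,"rx":0,"ry":0,"rz":0,"claw":0.73},{"dx":0,"dy":0,"dz":0,"rx":0,"ry":0,"rz":0,"claw":0.73},{"dx":0,"dy":0,"dz":0,"rx":0,"ry":0,"rz":0,"claw":0.73}]'

```text
time_s: 19.25
ee_pos: [0.4654, 0.0507, 0.1461]
eef_rot: [-3.142, 0.001, 0.051]
force: [0.2, -0.2, -0.1]
grip_width: 0.0252
grip_force: 0.0
```

```bash
python3 look.py w10; python3 - <<'E'
from station import viewer
from h import *
c=viewer.camera("top")
for t in ["stain_bottle","yellow_pot","timer"]: print(t,[np.round(r["rect"]) for r in viewer.recognise(t,c)[:1]])
cv2.imwrite("pics/end.png",cv2.resize(c["img"][110:320,225:405,::-1],None,fx=2.8,fy=2.8))
E
```

```text
tcp carrier [-0.0836 -0.0429]
side 1 n 3226 centre mm 70.6 42.2 r 30.2 slope deg [ 0.2 -0.2] z 0.0236
side -1 n 3383 centre mm 69.8 -43.7 r 30.1 slope deg [ 0.1 -0. ] z 0.0236
stain_bottle [array([295., 132., 310., 156.])]
yellow_pot [array([338., 132., 362., 161.])]
timer [array([241., 218., 279., 256.])]
```

View pics/end.png

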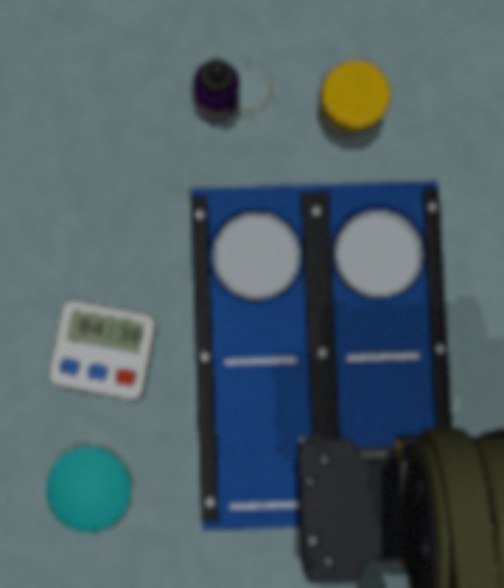

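The final view shows both dishes seated in their pockets, at (256,255) and (378,253) in the crop. The bottle, pot and timer are where they started.

```bash
python3 -c "
from station import hand_in
print(hand_in())"
```

```text
the job is handed in; nothing more can be done
None
```

I pushed the left dish and then the right into their pockets, where both lie flat, and left the bottle, pot and timer where they were; the job was handed in at about 19 s. One slip: on the left lane the fingertips, which sit about 20 mm higher than the stated offset, missed the dish on the first pass and then briefly dragged on the deck at about 35 N.

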